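# Check a turned tenon in the go/no-go gauge and sort the spindle

### The job

Lay the loose turned spindle on the board of the tenon gauge, let go of it, and from behind push its round tenon lightly with the fingertips as far as it will go between the steel jaws, holding it there a moment. If the tenon enters the first (green-topped, go) step and stops at the second (red-topped, no-go) step it is good: put the spindle flat in the green tray; if it will not enter the go step, or passes on through the no-go step, put it flat in the red tray. Never force it into the jaws, and leave the cup, gouge and calipers where they lie.

Things in the scene. Friction and masses are not known exactly. Their poses are not given: they have to be found in the camera images.
- spindle: loose turned spindle, pale boxwood, about 150 g, 150 mm long, lying on a side of its square block. Origin: centre of that block's underside; x runs along the spindle towards the tenon, z up. Block 60 x 38 x 38 mm (x -30 to 30: grasp it here, across y), turned neck (x 30 to 66, at most 37 across), shoulder 38 across (x 66 to 75), tenon (x 75 to 120). Axis 19 mm above the underside
- tenon_end (a point): centre of the free end of the spindle's round tenon, 120 mm along x from the spindle's origin, 19 mm above its underside. The tenon is 45 mm long; right is 25 mm across, but it may be anything up to 4.4 mm thicker or thinner (slightly oval): the gauge decides. Sizes within 0.7 mm of a limit may go either way
- gauge: plywood board of the tenon gauge, fixed to the bench, 250 (x) x 110 x 12 mm thick, bare in front of the jaws. Origin: centre of the underside; x is the direction in which tenons are pushed into the jaws, z up. The jaws' throat is at x = 70 mm; their outer faces are 35 mm from the centre line
- jaws: the gauge's two fixed steel jaws, open on top, 36 mm tall. Origin: on the centre line at the board's top face, at the throat; x is the pushing direction. Flared mouth x -7 to 0 mm, 34.5 narrowing to 26.5 wide; go step x 0 to 20, 26.5 wide, green tops; no-go step x 20 to 40, 23.5 wide, red tops. At a 4 to 8 N push the tenon's end stops at x -3 to 1 if too thick, 20 to 22 if good, 38 (shoulder on mouth) if too thin
- pass_tray: green open tray for good spindles, fixed to the bench, 200 mm (x) x 140 mm (y) outside, 30 mm high, walls and floor 4 mm. Origin: centre of the underside
- reject_tray: red open tray for rejected spindles, otherwise like the green one. Origin: centre of the underside
- cup: bystander: small loose turned wooden cup, 68 mm across, 62 mm high. Origin: centre of the underside
- gouge: bystander: loose turning gouge with dark wooden handle, lying on the bench, 320 mm long along its x (handle from -160 to 25 mm, steel shaft to 160 mm), 30 mm high. Origin: middle, on the bench
- calipers: bystander: loose steel outside calipers lying flat, about 180 mm long along x, 90 mm wide, 7 mm high. Origin: near the middle, on the bench
Mind the look-alikes: they are no part of the job. Of the things that look like the pass_tray, the largest one is meant.

How it is judged:
On the way:
1. lying on the board in line with the jaws, not gripped, the spindle is pushed from behind its block until the tenon bears on the jaws (over 1 N) as far in as its size lets it go (y of tenon_end in the frame of jaws between -0.0035 and 0.0035 m and z of spindle in the frame of jaws between -0.004 and 0.004 m and angle between the x axis of spindle and the x axis of jaws, either way round below 0.12 rad and x of the grasp point in the frame of spindle below -0.03 m and contact force between spindle and jaws above 1 N and ((distance between tenon_l_c0 and tenon_r_c0 above 0.01196 m and x of tenon_end in the frame of jaws between -0.008 and 0.007 m) or (distance between tenon_l_c0 and tenon_r_c0 between 0.00896 and 0.01266 m and x of tenon_end in the frame of jaws between 0.015 and 0.025 m) or (distance between tenon_l_c0 and tenon_r_c0 below 0.00976 m and x of tenon_end in the frame of jaws above 0.033 m) or (distance between tenon_l_c0 and tenon_r_c0 between 0.01196 and 0.01266 m and x of tenon_end in the frame of jaws between -0.008 and 0.025 m) or (distance between tenon_l_c0 and tenon_r_c0 between 0.00896 and 0.00976 m and x of tenon_end in the frame of jaws above 0.015 m))), for 0.2 s.
At the end, for the whole second after the job is handed in: the spindle lies still, released and flat in the right tray (green if the tenon is good, red if too thick or thin; either if within 0.7 mm of a limit): its block's centre and its tenon end both inside the tray's walls and less than 37 mm above the tray's underside (((distance between tenon_l_c0 and tenon_r_c0 between 0.00896 and 0.01266 m and x of spindle in the frame of pass_tray between -0.098 and 0.098 m and y of spindle in the frame of pass_tray between -0.068 and 0.068 m and z of each of spindle, tenon_end in the frame of pass_tray below 0.037 m and x of tenon_end in the frame of pass_tray between -0.098 and 0.098 m and y of tenon_end in the frame of pass_tray between -0.068 and 0.068 m) or ((distance between tenon_l_c0 and tenon_r_c0 below 0.00976 m or distance between tenon_l_c0 and tenon_r_c0 above 0.01196 m) and x of spindle in the frame of reject_tray between -0.098 and 0.098 m and y of spindle in the frame of reject_tray between -0.068 and 0.068 m and z of each of spindle, tenon_end in the frame of reject_tray below 0.037 m and x of tenon_end in the frame of reject_tray between -0.098 and 0.098 m and y of tenon_end in the frame of reject_tray between -0.068 and 0.068 m)) and linear speed of spindle below 0.02 m/s); the robot touches nothing.
It fails at once if the spindle is forced against the jaws with more than 30 N (contact force between spindle and jaws above 30 N).
It fails at once if the cup, gouge or calipers are moved by more than 20 mm (distance of any of cup, gouge, calipers from where it was at the start of the episode above 0.02 m).
It also fails if it takes over 51 s, if anything falls off the work surface, if the arm or the gripper's body presses on something with over 40 N, if the wrist force passes 120 N, or if a joint passes its speed limit or range.

### The arm

A 6-joint arm with a two-finger parallel gripper is mounted at the origin on the work surface. World frame = base frame: x ahead of the robot, y to its left, z up, the work surface at z = 0. Lengths are in m, angles in rad, forces in N, time in s.
With the tool pointing down it reaches from about 0.275 to 1 m from the base axis. Payload 8.4 kg.
Tool frame: the origin (TCP) lies at the very end of the fingers, on their centre line; the grasp point (between the pads) lies 19 mm behind it; x points along the fingers, y is the direction in which the jaws open and shut, and the axes are right-handed (so a half turn about x gives the same grasp; the last joint's range is limited). The gripper opens to 85 mm and grips with 20 to 120 N. Pads are 22 mm wide; open, the fingers measure 114 mm over their backs; the gripper's body (76 mm by 85 mm) begins 54 mm behind the grasp point. The pads swing forward as they close: fully open they stand 13 mm farther back than shut.
Start: joints at [-1.283, 0.353, 1.633, -0, 1.155, -0.002], TCP at [0.179, -0.599, 0.231] pointing down, gripper open.
Joint ranges: [-2.63, 2.63], [-0.92, 2.1], [0.06, 2.66], [-1.3, 4.44], [0, 2.69], [-3.02, 3.02]. Speed limits (rad/s): [2.22, 2.22, 2.79, 3.14, 3.14, 3.14].

### API

Orientations are given as a unit quaternion [w, x, y, z].
In Python, from workcell import manip gives the robot as it stands.
- The arm moves only by the shell command python3 -m jog 'ROWS' [FORCE]. ROWS is JSON, a list of rows, each a list of 5 numbers: the opening, from 0 (shut) to 1 (fully open), then the shift along the tool's x, y, z in mm, then the turn about the tool's x in degrees. In form: [[jaw, x, y, z, roll], ...]. A call has 1 to 5 rows; each row shifts and turns the pose as measured when the row begins, along the tool's axes as they then stand; what a row does not reach is not made up. A row lasts 1/8 s, in which the tool goes at most 62.5 mm and 10.7 degrees, less where a joint would pass 70% of its speed; a pose out of reach is approached as far as the arm can. A call with a gripper value outside its range is refused whole. The fingers move at their own pace and stop on an object; FORCE is the grip in N (left out, the last holds). Time passes only in rows, so rows that do not move let the fingers close. It gives the time, the measured TCP pose, the force and the opening at its end, in the units of the state.
- manip.sense(): the state, without advancing time (a new reading comes with each control period).
- manip.camera(name): name is "scene" or "top"; returns (picture, depth): 420x560x3 uint8, red, green, blue; 420x560 float32, m along the optical axis (not along the pixel's ray), 0 where there is no reading.
- manip.camera_params(name): a dict with "fx", "fy", "cx", "cy" (pixels), "cam_to_world" (4x4, takes a point from camera to world coordinates). Camera axes: x right, y up, looking along -z (the intrinsics and any distortion apply to the point x, -y, -z); pixel columns grow to the right and rows downward; lengths in m; the calibration is good to about 2 mm. A picture is of the moment at which its call begins. camera_params takes no time and is no camera call.
- manip.sign_off(): hands the job in, once; it reports no verdict.
Trained networks look in the newest picture that a camera, given by its name, has taken for a name from the list of things; names that differ only in an ending like _2 or _b are one class to them, and where a whole thing is asked for, a point or a joint stands for the part that bears it (a point fixed in the world has none). Each returns a list of dicts, best first, with "confidence" (0 to 1); they miss things now and then, are a little off and sometimes report something else, mostly with a low value. They report only what shows in the picture. A call takes as long as a camera call. They do not tell look-alikes from the thing itself.
- manip.look_for(camera, target): "centre" ([column, row] in pixels, amid what is visible of it).
The state is a dict: "clock": time; "joints": joint angles; "qd": joint speeds; "joint_torque": joint torques, N m; "position": TCP position; "ee_rot": TCP orientation; "ft_force": force on the tool from outside, world axes, zero at the start; "torque": the same for the moment, N m; "opening": finger opening in m.
Only numpy, scipy, OpenCV 4.12 (cv2) and the standard library are available. Lean on these libraries where they do the work, as an engineer would, in place of code of your own. Each camera call takes 0.05 s, during which the arm holds its last target.

## Working session

There is one attempt and no reset: what is moved stays moved. The work goes in short steps, Python scripts to look and compute and a shell command to move; the robot and the scene stay as the last step left them, time stands still between calls to the robot, and variables do not carry over. Pictures are saved under pics/ and viewed, and the job is handed in when it is done.

```bash
mkdir -p pics; ls
python3 - <<'E'
from workcell import manip
import cv2
for n in("scene","top"):
    p,d=manip.camera(n); cv2.imwrite(f"pics/{n}0.png",p[:,:,::-1]); import numpy as np; np.save(f"pics/{n}0.npy",d)
    print(n,manip.camera_params(n))
    for t in["spindle","tenon_end","gauge","jaws","pass_tray","reject_tray","cup","gouge","calipers"]:
        print(t,[(np.round(r['centre']).tolist(),round(r['confidence'],2)) for r in manip.look_for(n,t)][:4])
print(manip.sense())
E
```

```text
pics
scene {'fx': 454.6251359549927, 'fy': 454.6251359549927, 'cx': 281.5261822893561, 'cy': 210.44823512471442, 'cam_to_world': array([[ 0.58140183, -0.61038665,  0.53795916,  1.20058282],
       [ 0.81360338,  0.43993245, -0.38014336, -0.34517071],
       [-0.00463125,  0.65870144,  0.75239017,  0.95361804],
       [ 0.        ,  0.        ,  0.        ,  1.        ]])}
spindle [([229.0, 213.0], 0.83)]
tenon_end [([227.0, 214.0], 0.69)]
gauge [([253.0, 264.0], 0.63)]
jaws [([230.0, 279.0], 0.68)]
pass_tray [([284.0, 142.0], 0.72), ([326.0, 186.0], 0.62)]
reject_tray [([135.0, 280.0], 0.69)]
cup [([366.0, 219.0], 0.96)]
gouge [([295.0, 304.0], 0.81)]
calipers [([171.0, 322.0], 0.69)]
top {'fx': 396.2281185215615, 'fy': 396.2281185215615, 'cx': 278.62362641658706, 'cy': 211.7935314546786, 'cam_to_world': array([[ 0.02547032,  0.98647287, -0.16193378,  0.37169542],
       [-0.9996154 ,  0.02335506, -0.01495302,  0.10055263],
       [-0.01096877,  0.16225236,  0.98668833,  0.98294223],
       [ 0.        ,  0.        ,  0.        ,  1.        ]])}
spindle [([328.0, 245.0], 0.87)]
tenon
[... 285 characters left out ...]
], 0.95)]
calipers [([445.0, 141.0], 0.64)]
{'clock': 1.0, 'joints': array([-1.28341227e+00,  3.52973384e-01,  1.63341292e+00, -1.89513961e-05,
        1.15518266e+00, -2.38561637e-03]), 'qd': array([ 0.00244586,  0.00098749,  0.00040152,  0.00068124, -0.00056044,
        0.00039019]), 'joint_torque': array([ 9.95188711e-04, -6.05171156e+01, -3.42444313e+01,  1.68753222e-04,
        1.19051554e-03,  1.64980162e-05]), 'position': array([ 0.17858574, -0.59894481,  0.23129206]), 'ee_rot': array([-0.10210284, -0.69969283, -0.10208452,  0.69970259]), 'ft_force': array([-0.11767738, -0.1237858 ,  0.1592595 ]), 'torque': array([ 0.01778907,  0.01078843, -0.00937691]), 'opening': 0.0858786587453434}
```

View pics/top0.png

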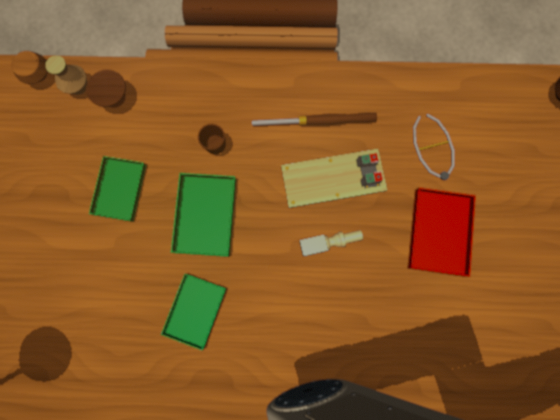

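View pics/scene0.png

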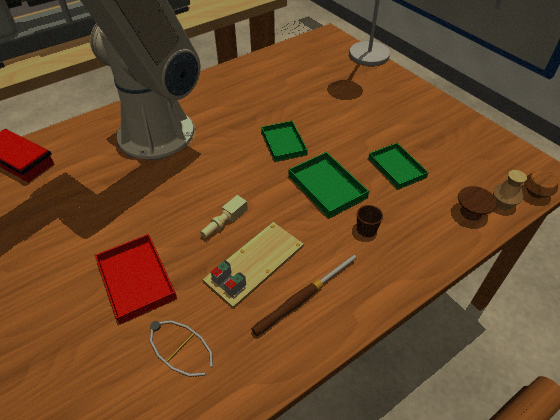

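Top: spindle block at about (314,245), tenon end (361,236). The jaws are at (370,169) and the gauge pushes towards image right. The largest green tray is centred at (205,215) and the red tray at (443,232). Next I'll measure them.

```bash
cat > h.py <<'E'
import numpy as np,cv2
from workcell import manip
def cloud(name,d,shape=None):
    P=manip.camera_params(name); v,u=np.indices(d.shape)
    x=(u-P['cx'])/P['fx']*d; y=-(v-P['cy'])/P['fy']*d
    c=np.stack([x,y,-d,np.ones_like(d)],-1)
    return (c@P['cam_to_world'].T)[...,:3]
def ray(name,u,v,z):
    P=manip.camera_params(name);M=P['cam_to_world']
    r=M[:3,:3]@np.array([(u-P['cx'])/P['fx'],-(v-P['cy'])/P['fy'],-1]);o=M[:3,3]
    return o+r*(z-o[2])/r[2]
def rect(pts):
    (c,s,a)=cv2.minAreaRect((pts[:,:2]*1000).astype(np.float32)); return np.round(c,1),np.round(s,1),round(a,2)
E
python3 - <<'E'
from h import *
for n in("top","scene"):
    d=np.load(f"pics/{n}0.npy"); p=cv2.imread(f"pics/{n}0.png"); W=cloud(n,d)
    seeds=dict(top=dict(spindle=(314,245),tenon=(358,237),gauge=(310,180),jawg=(366,160),green=(205,215),red=(443,232),g2=(118,190),g3=(195,310)),
     scene=dict(spindle=(238,206),tenon=(208,231),gauge=(265,255),green=(328,185),red=(135,280)))[n]
    for k,(u,v) in seeds.items(): print(n,k,np.round(W[v,u]*1000,1),p[v,u], "bench-plane noise" if 0 else "")
    hsv=cv2.cvtColor(p,cv2.COLOR_BGR2HSV).astype(int); Z=W[...,2]
    H,S,V=hsv[...,0],hsv[...,1],hsv[...,2]
    def comp(m,seed):
        _,l=cv2.connectedComponents(m.astype(np.uint8)); return l==l[seed[1],seed[0]]
    m=comp((H>50)&(H<70)&(S>150)&(V>50)&(d>0),seeds['green']);print('green',rect(W[m]),m.sum(),np.percentile(W[m][:,2],[2,50,98]))
    m=comp(((H<5)|(H>175))&(S>200)&(V>80)&(d>0),seeds['red']);print('red',rect(W[m]),m.sum(),np.percentile(W[m][:,2],[2,50,98]))
    m=comp((Z>0.007)&(d>0)&(S<170),seeds['spindle']);q=W[m];print('spin',rect(q),m.sum(),np.percentile(q[:,2],[2,50,98]))
    m=comp((Z>0.007)&(d>0)&(S<170),seeds['gauge']);q=W[m];print('gauge',rect(q),m.sum(),np.percentile(q[:,2],[2,50,98]))
    t=q[q[:,2]>0.03];print('jaws',rect(t),len(t),t.mean(0))
p=cv2.imread("pics/top0.png")
cv2.imwrite("pics/z0.png",cv2.resize(p[130:280,270:400],None,fx=4,fy=4,interpolation=cv2.INTER_CUBIC))
E
```

```text
top spindle [448.9  28.4  35. ] [146 170 168] 
top tenon [471.1 -77.4  30.8] [124 169 168] 
top gauge [614.2  38.4  10.9] [ 84 147 169] 
top jawg [658.2 -95.   47.7] [ 71 105  72] 
top green [519.9 299.7   3.6] [ 57 135  48] 
top red [ 491.4 -292.1    4.2] [  0   4 171] 
top g2 [579.  524.9   3. ] [ 50 129  46] 
top g3 [287.5 311.2   2.3] [ 64 140  50] 
green (array([519.7, 298.8]), array([137.1, 196. ]), 87.63) 4078 [-0.00013905  0.00349101  0.02908219]
red (array([ 491.3, -282. ]), array([139.5, 197. ]), 83.11) 4494 [0.00042928 0.00416142 0.029929  ]
spin (array([460.9, -13.7]), array([ 38.1, 150.4]), 14.3) 833 [0.01948486 0.03512857 0.04064687]
gauge (array([623.3, -20.7]), array([111., 251.]), 11.31) 4085 [0.00813869 0.01181291 0.04881116]
jaws (array([ 639.9, -105. ]), array([70.9, 47.8]), 11.27) 321 [ 0.63852446 -0.09949059  0.04569507]
scene spindle [462.1  32.4  35.4] [112 167 159] 
scene tenon [483.  -73.7  25.8] [ 91 146 162] 
scene gauge [622.9  10.5   8.7] [ 74 134 163] 
scene green [519.5 303.    2.5] [ 43 107  21] 
scene red [ 494.1 -288.6    1.6] [  7  17 162] 
green (array([520.6, 298.1]), array([143.7, 201.4]), 87.51) 1876 [-0.00148933  0.0024368   0.02914582]
red (array([ 491.9, -285.8]), array([139.5, 203.4]), 83.43) 3548 [-0.00101027  0.00296773  0.02992003]
spin (array([461. , -16.1]), array([ 40.5, 151.6]), 13.52) 711 [0.00890637 0.03001453 0.03956883]
gauge (array([622.8, -22. ]), array([112.2, 252.1]), 11.49) 3450 [0.00748511 0.01119272 0.04748563]
jaws (array([ 639.8, -106.9]), array([73.4, 48.9]), 10.66) 363 [ 0.64342373 -0.10506999  0.04286728]
```

View pics/z0.png

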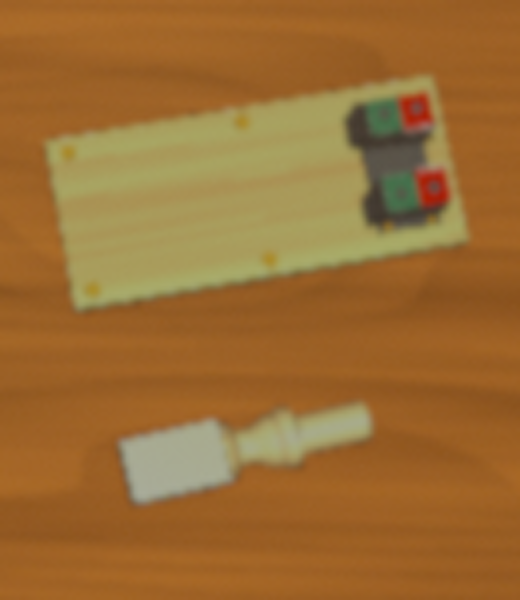

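```bash
cat >> h.py <<'E'
from scipy.spatial.transform import Rotation as R
G=np.array([623.0,-21.3]); GA=np.radians(-78.6)
def R0(s): w,x,y,z=s['ee_rot']; return R.from_quat([x,y,z,w]).as_matrix()
def to(x,y,z,heading=None,axis='z'):
    """print shift in tool axes (mm) to TCP xyz mm; heading: wanted world heading (deg) of tool z"""
    s=manip.sense(); M=R0(s); d=np.array([x,y,z])-s['position']*1000
    hz=np.degrees(np.arctan2(M[1,2],M[0,2]))
    print('t %.2f'%s['clock'],'pos',np.round(s['position']*1000,1),'f',np.round(s['ft_force'],1),'open',round(s['opening']*1000,1),'tool z heading %.1f'%hz,'tilt x',np.round(M[:,0],3))
    print('shift now tool',np.round(M.T@d,1))
    if heading is not None:
        r=(heading-hz+180)%360-180
        for rr in (r, r-180*np.sign(r)):   # yaw about world z by rr = roll about tool x (down) by -rr
            print('roll',round(-rr,1),'shift after roll',np.round((R.from_euler('z',rr,degrees=True).as_matrix()@M).T@d,1))
E
python3 - <<'E'
from h import *
s=manip.sense();print(np.round(R0(s),3))
d=np.load("pics/top0.npy");W=cloud("top",d)
# spindle axis from block centroid vs tenon
p=W.reshape(-1,3)*1000
c=np.array([450,28.7]);
for h in(-76,-75,-77):
    e=np.array([np.cos(np.radians(h)),np.sin(np.radians(h))]);n=np.array([-e[1],e[0]])
    q=p[(p[:,2]>9)]; a=(q[:,:2]-c)@e;b=(q[:,:2]-c)@n
    for lo,hi in((-28,28),(80,118)):
        k=(a>lo)&(a<hi)&(abs(b)<30);print(h,lo,(b[k].min()+b[k].max())/2,np.ptp(b[k]),k.sum())
k=(abs(b)<30)&(abs(a)<160);print(a[k].min(),a[k].max())
to(450,28.7,100,-76)
E
```

```text
[[-0.     0.286 -0.958]
 [-0.    -0.958 -0.286]
 [-1.     0.     0.   ]]
-76 -28 0.07857186483384204 38.21439048990432 385
-76 80 0.5475807319869617 23.745275702212428 154
-75 -28 0.21322770694613524 38.466796949049574 383
-75 80 -1.2715620106012873 23.47089604374508 153
-77 -28 -0.07758272347005857 38.77338702852599 383
-77 80 2.347624537156827 24.05028659772102 154
-31.389516244457813 119.06514123186804
t 1.00 pos [ 178.6 -598.9  231.3] f [-0.1 -0.1  0.2] open 85.9 tool z heading -163.4 tilt x [-0. -0. -1.]
shift now tool [ 131.3 -523.9 -439.4]
roll -87.4 shift after roll [ 131.3  415.2 -543.3]
roll 92.6 shift after roll [ 131.3 -415.2  543.3]
```

```bash
python3 -m jog '[[1,0,-44,-37,0],[1,0,-44,-37,0],[1,0,-44,-37,0],[1,0,-44,-37,0],[1,0,-44,-37,0]]' 40; python3 -m jog '[[1,0,-44,-37,0],[1,0,-44,-37,0],[1,0,-44,-37,0],[1,0,-44,-37,0],[1,0,-44,-37,0]]'; python3 -c "
from h import *
to(450,28.7,100,-75.8)"
```

```text
clock: 1.62
position: [0.2951, -0.3319, 0.2309]
ee_rot: [0.101, 0.701, 0.099, -0.699]
ft_force: [1.5, -0.9, 0.5]
opening: 0.0859
clock: 2.25
position: [0.4144, -0.0606, 0.2323]
ee_rot: [0.102, 0.703, 0.097, -0.698]
ft_force: [0.4, -0.5, 0.4]
opening: 0.0854
t 2.25 pos [414.4 -60.6 232.3] f [ 0.4 -0.5  0.4] open 85.4 tool z heading -163.8 tilt x [ 0.008 -0.005 -1.   ]
shift now tool [132.1 -76.8 -58.3]
roll -88.0 shift after roll [133.2  55.5 -77.1]
roll 92.0 shift after roll [131.4 -57.4  78.7]
```

```bash
python3 -m jog '[[1,0,-39,-29,0],[1,0,-38,-29,0],[1,0,0,0,-10.5],[1,0,0,0,-10.5],[1,0,0,0,-10.5]]'; python3 -m jog '[[1,0,0,0,-10.5],[1,0,0,0,-10.5],[1,0,0,0,-10.5],[1,0,0,0,-10.5],[1,0,0,0,-10.5]]'; python3 -c "
from h import *
to(450,28.7,100,-75.8)"
```

```text
clock: 2.88
position: [0.4513, 0.0376, 0.2331]
ee_rot: [0.294, 0.647, 0.288, -0.641]
ft_force: [0.4, 1.3, 0.3]
opening: 0.0853
clock: 3.5
position: [0.4514, 0.0379, 0.2337]
ee_rot: [0.555, 0.445, 0.546, -0.442]
ft_force: [-0.0, -0.3, -0.1]
opening: 0.0853
t 3.50 pos [451.4  37.9 233.7] f [-0.  -0.3 -0.1] open 85.3 tool z heading -77.7 tilt x [ 0.012 -0.004 -1.   ]
shift now tool [133.7  -4.9   7.8]
roll -1.9 shift after roll [133.7  -5.2   7.7]
roll 178.1 shift after roll [133.7   2.2  -9.5]
```

```bash
python3 -m jog '[[1,45,-5,8,-1.9],[1,45,0,0,0],[1,43,0,0,0],[1,0,0,0,0]]'
python3 - <<'E'
from h import *
to(450,28.7,8,-75.8)
p,d=manip.camera("scene");cv2.imwrite("pics/s1.png",cv2.resize(p[100:310,120:400],None,fx=2.8,fy=2.8)[:,:,::-1])
E
```

```text
clock: 4.0
position: [0.4522, 0.0283, 0.0996]
ee_rot: [0.565, 0.436, 0.553, -0.43]
ft_force: [0.4, -0.0, 1.1]
opening: 0.085
t 4.00 pos [452.2  28.3  99.6] f [ 0.4 -0.   1.1] open 85.0 tool z heading -75.6 tilt x [ 0.018 -0.004 -1.   ]
shift now tool [91.5 -3.6 -1.7]
roll 0.2 shift after roll [91.5 -3.6 -1.7]
roll -179.8 shift after roll [91.6  0.6  0.1]
```

View pics/s1.png

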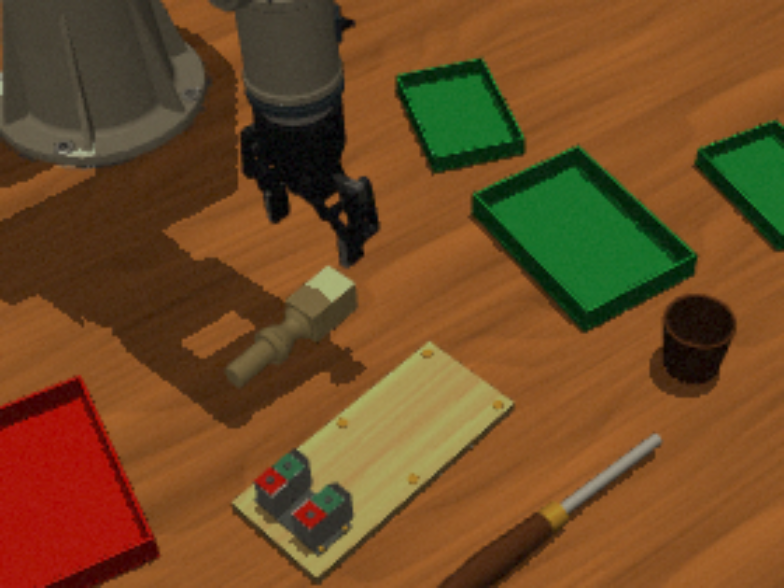

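The open fingers stand astride the block at about (330,270) in this crop. I'll go down and grip.

```bash
python3 -m jog '[[1,40,-3.5,-1.7,0.2],[1,40,0,0,0],[1,11,0,0,0],[1,0,0,0,0]]'
python3 - <<'E'
from h import *
to(450,28.7,8,-75.8)
E
```

```text
clock: 4.55
position: [0.4599, 0.0295, 0.0161]
ee_rot: [0.568, 0.441, 0.548, -0.427]
ft_force: [-0.8, 0.6, 0.1]
opening: 0.0857
t 4.55 pos [459.9  29.5  16.1] f [-0.8  0.6  0.1] open 85.7 tool z heading -75.8 tilt x [ 0.035 -0.003 -0.999]
shift now tool [  7.7 -10.1  -1.7]
roll 0.0 shift after roll [  7.7 -10.1  -1.7]
roll -180.0 shift after roll [8.4 9.6 1.5]
```

```bash
python3 -m jog '[[1,4,-10,-1.7,0],[1,0,0,0,0]]'
python3 - <<'E'
from h import *
to(450,28.7,8,-75.8)
E
```

```text
clock: 4.8
position: [0.4509, 0.0288, 0.0141]
ee_rot: [0.569, 0.442, 0.547, -0.427]
ft_force: [-0.4, -0.2, -0.5]
opening: 0.0856
t 4.80 pos [450.9  28.8  14.1] f [-0.4 -0.2 -0.5] open 85.6 tool z heading -75.8 tilt x [ 0.038 -0.003 -0.999]
shift now tool [ 6.  -1.1 -0.2]
roll 0.0 shift after roll [ 6.  -1.1 -0.2]
roll -180.0 shift after roll [6.1 0.7 0.1]
```

```bash
python3 -m jog '[[1,6,-1,0,0],[0.3,0,0,0,0],[0.3,0,0,0,0],[0.3,0,0,0,0],[0.3,0,0,0,0]]' 40; python3 -m jog '[[0.3,0,0,0,0],[0.3,0,0,0,0]]'
python3 - <<'E'
from h import *
to(450,28.7,8,-75.8)
E
```

```text
clock: 5.42
position: [0.4509, 0.0285, 0.0092]
ee_rot: [0.57, 0.442, 0.546, -0.426]
ft_force: [-0.4, -0.1, 1.0]
opening: 0.0378
clock: 5.68
position: [0.4509, 0.0285, 0.0092]
ee_rot: [0.57, 0.442, 0.546, -0.426]
ft_force: [-0.2, 0.0, 1.5]
opening: 0.0375
t 5.67 pos [450.9  28.5   9.2] f [-0.2  0.   1.5] open 37.5 tool z heading -75.8 tilt x [ 0.04  -0.003 -0.999]
shift now tool [ 1.1 -0.8 -0.4]
roll 0.0 shift after roll [ 1.1 -0.8 -0.4]
roll -180.0 shift after roll [1.2 0.8 0.4]
```

```bash
python3 -m jog '[[0,-10,0,0,0],[0,-20,0,0,0],[0,-20,0,0,0],[0,-15,0,0,2.8],[0,0,0,0,0]]'
python3 - <<'E'
from h import *
to(610,42.4,75,-78.6)
E
```

```text
clock: 6.3
position: [0.4478, 0.0287, 0.0774]
ee_rot: [0.558, 0.456, 0.536, -0.44]
ft_force: [2.0, 0.1, -1.5]
opening: 0.0374
t 6.30 pos [447.8  28.7  77.4] f [ 2.   0.1 -1.5] open 37.4 tool z heading -78.6 tilt x [ 0.039 -0.002 -0.999]
shift now tool [  8.7 161.5  18.6]
roll -0.0 shift after roll [  8.7 161.5  18.7]
roll 180.0 shift after roll [  -4.  -161.7  -18.7]
```

```bash
python3 -m jog '[[0,1,40,5,0],[0,2,40,5,0],[0,2,40,5,0],[0,2,38,3,0],[0,0,0,0,0]]'
python3 - <<'E'
from h import *
to(610,42.4,75,-78.6)
for n in("top","scene"):
    p,d=manip.camera(n);cv2.imwrite(f"pics/{n}2.png",p[:,:,::-1]);np.save(f"pics/{n}2.npy",d)
p=cv2.imread("pics/top2.png")
cv2.imwrite("pics/t2.png",cv2.resize(p[120:280,250:420],None,fx=4,fy=4))
E
```

```text
clock: 6.92
position: [0.6086, 0.0428, 0.0734]
ee_rot: [0.559, 0.453, 0.538, -0.439]
ft_force: [0.5, -0.3, -1.6]
opening: 0.0375
t 6.92 pos [608.6  42.8  73.4] f [ 0.5 -0.3 -1.6] open 37.5 tool z heading -78.3 tilt x [ 0.036 -0.003 -0.999]
shift now tool [-1.5  1.4  0.7]
roll 0.3 shift after roll [-1.5  1.4  0.7]
roll -179.7 shift after roll [-1.6 -1.2 -0.7]
```

View pics/t2.png

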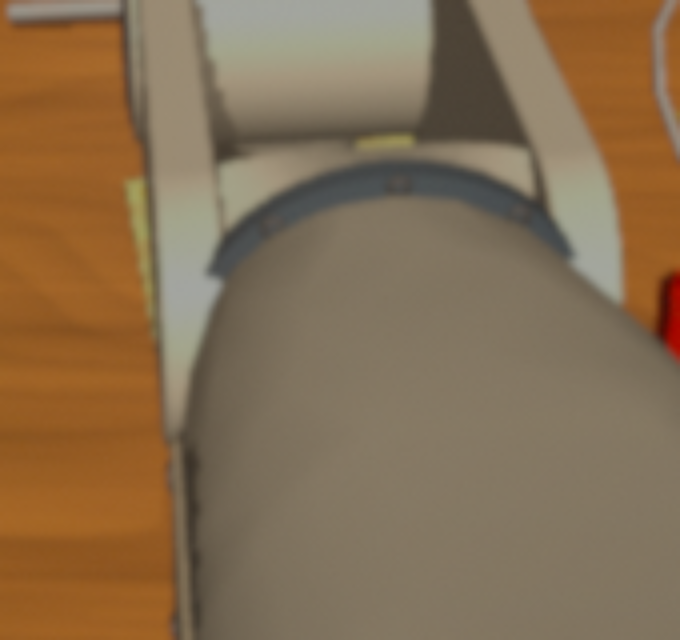

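View pics/scene2.png

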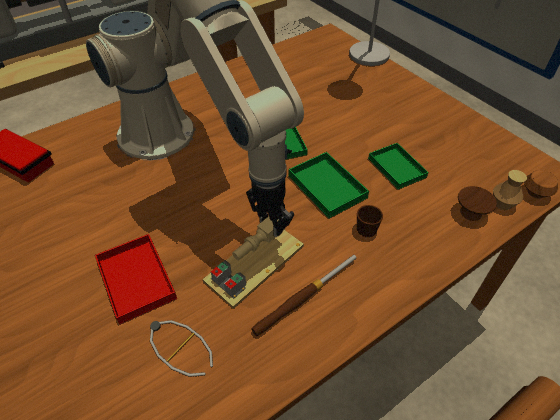

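The top view is blocked by the arm. In the scene view the spindle hangs over the board, with its tenon near (238,250) pointing at the jaws. I'll measure its line from the scene depth.

```bash
cat >> h.py <<'E'
def gframe(W,c=(622.8,-22.0),a=-78.6):
    a=np.radians(a);e=np.array([np.cos(a),np.sin(a)]);n=np.array([-e[1],e[0]])
    q=W[...,:2]*1000-np.array(c); return np.stack([q@e,q@n,W[...,2]*1000],-1)
E
python3 - <<'E'
from h import *
d=np.load("pics/scene2.npy");g=gframe(cloud("scene",d)); q=g[(d>0)]
# jaws reference
j=q[(q[:,2]>42)&(q[:,2]<52)&(q[:,0]>60)&(q[:,0]<115)&(abs(q[:,1])<40)]
print('jaw tops y',j[:,1].min(),j[:,1].max(),'x',j[:,0].min(),j[:,0].max())
for lo in range(-100,70,10):
    k=q[(q[:,0]>lo)&(q[:,0]<lo+10)&(q[:,2]>55)&(q[:,2]<115)&(abs(q[:,1])<35)]
    if len(k)>3: print(lo,len(k),'y',np.round([k[:,1].min(),k[:,1].max()],1),'z',np.round([k[:,2].min(),k[:,2].max()],1))
k=q[(q[:,2]>60)&(q[:,2]<100)&(abs(q[:,1])<30)&(q[:,0]>0)&(q[:,0]<90)];print('tip',k[:,0].max())
p=cv2.imread("pics/scene2.png");cv2.imwrite("pics/s2.png",cv2.resize(p[190:310,190:310],None,fx=5,fy=5))
E
```

```text
jaw tops y -35.79397393885686 36.45470276273315 x 61.767194665961135 110.75570615735495
-80 19 y [-26.5  29.2] z [ 80.3 114.1]
-70 56 y [-26.2  29.9] z [ 86.9 111.1]
-60 130 y [-29.9  30.7] z [ 64.9 114.4]
-50 80 y [-22.9  17.2] z [ 62.3 103.7]
-40 92 y [-23.5  15.9] z [ 62.8 105.6]
-30 50 y [-14.2  10.7] z [74.8 96.2]
-20 28 y [-10.5   9.3] z [78.4 94.5]
-10 44 y [-16.6  13.8] z [76.3 99.9]
0 86 y [-22.8  14.9] z [ 64.4 102. ]
10 40 y [-12.9   7.6] z [75.8 99.9]
20 40 y [-13.5   7.8] z [75.9 95.3]
30 38 y [-13.3   9.3] z [75.9 94.8]
40 43 y [-12.6   8.2] z [78.9 95.5]
50 43 y [-17.    6.2] z [70.2 95.4]
tip 54.644484791082434
```

View pics/s2.png

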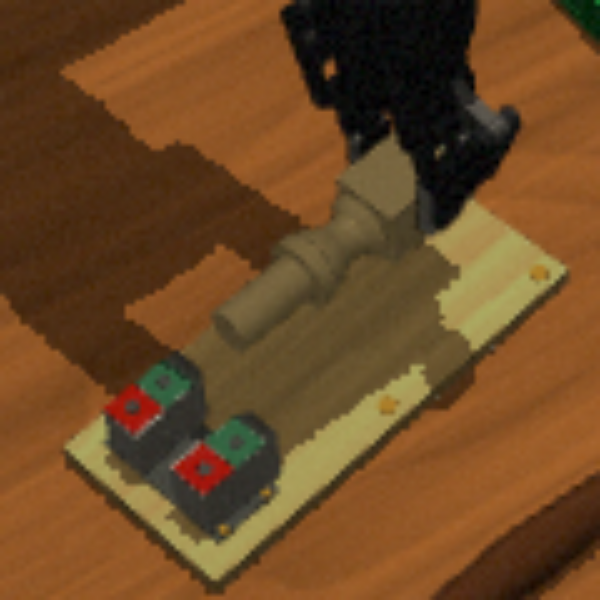

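Run:
```python
from h import *
from scipy.optimize import least_squares
d=np.load("pics/scene2.npy");g=gframe(cloud("scene",d)); q=g[(d>0)]
k=q[(q[:,0]>12)&(q[:,0]<50)&(q[:,2]>72)&(q[:,2]<110)&(abs(q[:,1])<20)]
f=lambda p:np.hypot(k[:,1]-p[0]-p[3]*(k[:,0]-30),k[:,2]-p[1])-p[2]
r=least_squares(f,[0,85,12,0],loss='soft_l1',f_scale=.7);print(len(k),np.round(r.x,3))
f2=lambda p:np.hypot(k[:,1]-p[0]-p[2]*(k[:,0]-30),k[:,2]-p[1])-12.5
r=least_squares(f2,[0,85,0],loss='soft_l1',f_scale=.7);print(np.round(r.x,3))
```

```text
153 [-5.0840e+00  8.1776e+01  1.1368e+01  1.1000e-02]
[-5.9390e+00  8.0665e+01  1.3000e-02]
```

```bash
python3 -m jog '[[0,12,3,0,0.3],[0,12,0,0,0],[0,12,0,0,0],[0,6,0,0,0],[0,0,0,0,0]]'
python3 - <<'E'
from h import *
to(612.5,42.4,22,-78.6)
E
```

```text
clock: 7.65
position: [0.6055, 0.0426, 0.0266]
ee_rot: [0.555, 0.453, 0.539, -0.443]
ft_force: [0.4, -0.5, -0.7]
opening: 0.0374
t 7.65 pos [605.5  42.6  26.6] f [ 0.4 -0.5 -0.7] open 37.4 tool z heading -78.6 tilt x [ 0.027 -0.003 -1.   ]
shift now tool [4.8 6.7 1.6]
roll 0.0 shift after roll [4.8 6.7 1.6]
roll -180.0 shift after roll [ 4.4 -7.  -1.7]
```

```bash
python3 -m jog '[[0,0,6.5,1,0],[0,2,0,0,0],[0,0,0,0,0]]'
python3 - <<'E'
from h import *
to(612,42.4,22,-78.6)
E
```

```text
clock: 8.02
position: [0.6134, 0.043, 0.0255]
ee_rot: [0.556, 0.453, 0.539, -0.442]
ft_force: [0.5, -0.2, -1.6]
opening: 0.0373
t 8.03 pos [613.4  43.   25.5] f [ 0.5 -0.2 -1.6] open 37.3 tool z heading -78.6 tilt x [ 0.029 -0.003 -1.   ]
shift now tool [ 3.5 -1.6  0.3]
roll 0.0 shift after roll [ 3.5 -1.6  0.3]
roll -180.0 shift after roll [ 3.6  1.4 -0.3]
```

```bash
python3 -m jog '[[0,3,-1,0,0],[0,0,0,0,0],[0,1,0,0,0],[0,0,0,0,0]]'
python3 - <<'E'
from h import *
from scipy.optimize import least_squares
to(612,42.4,21.5,-78.6)
p,d=manip.camera("scene");g=gframe(cloud("scene",d)); q=g[(d>0)]
for lo in(-45,-35):
  k=q[(q[:,0]>lo)&(q[:,0]<lo+10)&(q[:,2]>20)&(q[:,2]<48)&(q[:,1]<30)&(q[:,1]>8)];print(len(k),np.percentile(k[:,1],[50,90]))
k=q[(q[:,0]>12)&(q[:,0]<50)&(q[:,2]>24)&(q[:,2]<60)&(abs(q[:,1])<22)]
for r0 in(10.5,12.5,14.5):
  f2=lambda p:np.hypot(k[:,1]-p[0]-p[2]*(k[:,0]-30),k[:,2]-p[1])-r0
  r=least_squares(f2,[0,31,0],loss='soft_l1',f_scale=.7);print(np.round(r.x,3),r.cost)
cv2.imwrite("pics/s3.png",cv2.resize(p[190:310,190:310,::-1],None,fx=5,fy=5))
E
```

```text
clock: 8.52
position: [0.6125, 0.0428, 0.0215]
ee_rot: [0.556, 0.453, 0.539, -0.442]
ft_force: [-0.1, 0.7, -1.4]
opening: 0.0377
t 8.53 pos [612.5  42.8  21.5] f [-0.1  0.7 -1.4] open 37.7 tool z heading -78.6 tilt x [ 0.029 -0.003 -1.   ]
shift now tool [ 0.  -0.6  0.3]
roll 0.0 shift after roll [ 0.  -0.6  0.3]
roll -180.0 shift after roll [ 0.   0.6 -0.3]
34 [20.4535643  21.88781867]
31 [15.14586095 18.89562749]
[ 1.2640e+00  3.1555e+01 -1.1000e-02] 78.66538108669312
[-5.2000e-02  2.9381e+01 -7.0000e-03] 82.75766023293136
[-1.4360e+00  2.7329e+01 -1.1000e-02] 98.152381140045
```

View pics/s3.png

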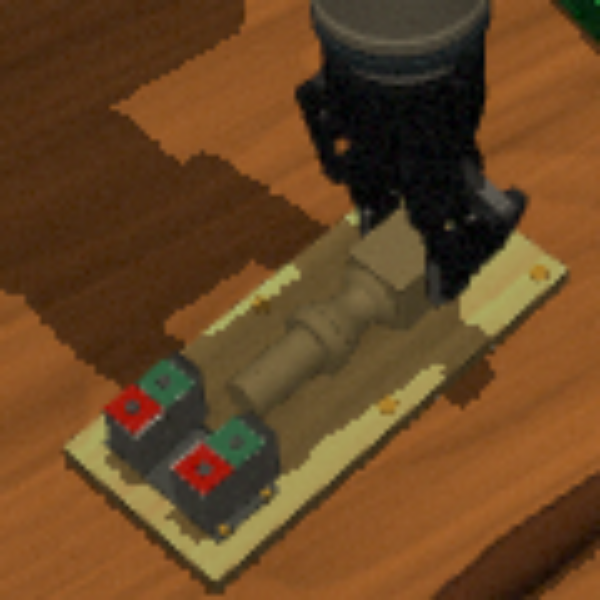

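Tenon line is within about 1 mm of the jaws' centre line, so I'll release and lift.

```bash
python3 -m jog '[[0.75,0,0,0,0],[0.75,0,0,0,0],[0.75,0,0,0,0],[0.75,-15,0,0,0],[0.75,-20,0,0,0]]' ; python3 -m jog '[[0.75,-20,0,0,0],[0.3,0,0,-30,0],[0.3,0,0,-30,0],[0.15,0,0,0,0],[0.15,0,0,0,0]]'
python3 - <<'E'
from h import *
to(623-122*.198,-21.3+122*.98,70,-78.6)
for n in ("scene","top"):
  p,d=manip.camera(n);np.save(f"pics/{n}4.npy",d);cv2.imwrite(f"pics/{n}4.png",p[:,:,::-1])
p=cv2.imread("pics/scene4.png");cv2.imwrite("pics/s4.png",cv2.resize(p[190:310,190:310],None,fx=5,fy=5))
E
```

```text
clock: 9.2
position: [0.6111, 0.0429, 0.0578]
ee_rot: [0.556, 0.453, 0.539, -0.442]
ft_force: [0.4, -0.5, 0.7]
opening: 0.0639
clock: 9.82
position: [0.6022, 0.1029, 0.0878]
ee_rot: [0.558, 0.456, 0.536, -0.44]
ft_force: [-0.6, -0.9, -0.1]
opening: 0.0127
t 9.82 pos [602.2 102.9  87.8] f [-0.6 -0.9 -0.1] open 12.7 tool z heading -78.6 tilt x [ 0.039 -0.002 -0.999]
shift now tool [17.7 -4.9  3.7]
roll -0.0 shift after roll [17.7 -4.9  3.7]
roll 180.0 shift after roll [17.9  3.6 -4.1]
```

View pics/s4.png

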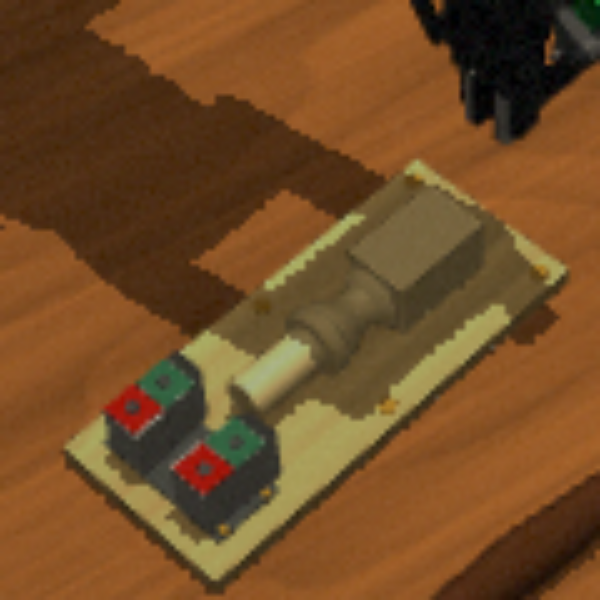

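View pics/top4.png

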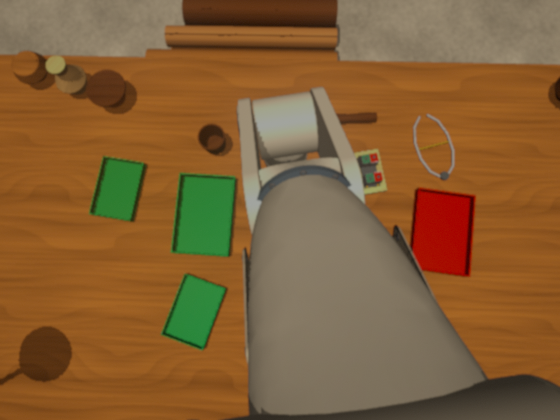

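The spindle lies free on the board in front of the mouth, tenon tip at (245,400) in the crop. I'll measure where its block and tenon lie across the board.

Run:
```python
from h import *
from scipy.optimize import least_squares
d=np.load("pics/scene4.npy");g=gframe(cloud("scene",d)); q=g[(d>0)]
k=q[(q[:,0]>-105)&(q[:,0]<-35)&(q[:,2]>44)&(q[:,2]<56)&(abs(q[:,1])<35)];print(len(k));c,s,a=cv2.minAreaRect(k[:,:2].astype(np.float32));print(c,s,a)
k=q[(q[:,0]>12)&(q[:,0]<50)&(q[:,2]>24)&(q[:,2]<60)&(abs(q[:,1])<22)]
for r0 in(10.5,12.5,14.5):
  f2=lambda p:np.hypot(k[:,1]-p[0]-p[2]*(k[:,0]-30),k[:,2]-p[1])-r0
  r=least_squares(f2,[0,31,0],loss='soft_l1',f_scale=.7);print(np.round(r.x,3),r.cost)
b=q[(abs(q[:,2]-11.5)<2.5)&(abs(q[:,0])<135)&(abs(q[:,1])<65)];print(cv2.minAreaRect(b[:,:2].astype(np.float32)))
j=q[(q[:,2]>42)&(q[:,2]<52)&(q[:,0]>60)&(q[:,0]<115)&(abs(q[:,1])<40)]
print('jaw tops y',j[:,1].min(),j[:,1].max(),'x',j[:,0].min(),j[:,0].max())
```

```text
300
(-65.8598861694336, 3.175922393798828) (39.70586395263672, 61.14841842651367) 89.77261352539062
[ 2.107e+00  3.141e+01 -2.900e-02] 81.26576647919056
[ 0.808 29.275 -0.037] 78.04617529191604
[-0.461 27.232 -0.043] 87.8988429207907
((0.39914703369140625, 0.7669868469238281), (250.64512634277344, 112.06334686279297), 0.16483737528324127)
jaw tops y -37.57183176648135 36.42542230376533 x 62.875887746865835 110.87309494278692
```

```bash
python3 -m jog '[[0.15,15,-5,0,0],[0.15,15,0,0,0],[0.15,15,0,0,0],[0.15,15,0,0,0],[0.15,0,0,0,0]]'
python3 - <<'E'
from h import *
to(600.5,103,21,-78.6)
E
```

```text
clock: 10.55
position: [0.5982, 0.0995, 0.0211]
ee_rot: [0.557, 0.456, 0.536, -0.442]
ft_force: [0.5, 0.5, 0.8]
opening: 0.0125
t 10.55 pos [598.2  99.5  21.1] f [0.5 0.5 0.8] open 12.5 tool z heading -78.8 tilt x [ 0.035 -0.003 -0.999]
shift now tool [ 0.2  3.  -3. ]
roll -0.2 shift after roll [ 0.2  3.  -3. ]
roll 179.8 shift after roll [ 0.1 -3.   3. ]
```

```bash
python3 -m jog '[[0.15,0,2,3,0],[0.15,0,0,4,0],[0.15,0,0,3,0],[0.15,0,0,0,0]]'
python3 - <<'E'
from h import *
to(602.5,90,21,-78.6)
E
python3 -m jog '[[0.15,0,0,2,0],[0.15,0,0,2,0],[0.15,0,0,2,0]]'
python3 -m jog '[[0.15,0,0,2,0],[0.15,0,0,2,0],[0.15,0,0,2,0]]'
python3 - <<'E'
from h import *
to(602.5,90,21,-78.6)
E
```

```text
clock: 11.05
position: [0.6035, 0.0895, 0.0224]
ee_rot: [0.557, 0.456, 0.536, -0.441]
ft_force: [0.1, 0.2, 0.3]
opening: 0.0127
t 11.05 pos [603.5  89.5  22.4] f [0.1 0.2 0.3] open 12.7 tool z heading -78.8 tilt x [ 0.037 -0.003 -0.999]
shift now tool [ 1.4 -0.9 -0.7]
roll -0.2 shift after roll [ 1.4 -0.9 -0.7]
roll 179.8 shift after roll [1.5 0.8 0.7]
clock: 11.42
position: [0.6049, 0.0835, 0.023]
ee_rot: [0.557, 0.456, 0.536, -0.441]
ft_force: [-0.4, 0.3, -0.0]
opening: 0.0128
clock: 11.8
position: [0.606, 0.0773, 0.023]
ee_rot: [0.557, 0.456, 0.536, -0.441]
ft_force: [-0.2, 0.7, 0.2]
opening: 0.0127
t 11.80 pos [606.   77.3  23. ] f [-0.2  0.7  0.2] open 12.7 tool z heading -78.8 tilt x [ 0.037 -0.002 -0.999]
shift now tool [  1.8  -1.  -13.1]
roll -0.2 shift after roll [  1.8  -1.  -13.1]
roll 179.8 shift after roll [ 2.1  0.9 13.1]
```

```bash
python3 -m jog '[[0.15,0.5,-1,1.5,0.2],[0.15,0,0,1.5,0],[0.15,0,0,1.5,0]]'
python3 -m jog '[[0.15,0,0,1.5,0],[0.15,0,0,1.5,0]]'; python3 -m jog '[[0.15,0,0,1.5,0],[0.15,0,0,1.5,0]]';  python3 - <<'E'
from h import *
to(602.5,90,21,-78.6)
E
```

```text
clock: 12.18
position: [0.6061, 0.0724, 0.0225]
ee_rot: [0.556, 0.458, 0.535, -0.442]
ft_force: [-0.4, 1.1, -0.3]
opening: 0.013
clock: 12.42
position: [0.6066, 0.0693, 0.0225]
ee_rot: [0.556, 0.458, 0.535, -0.442]
ft_force: [0.2, 1.2, -0.1]
opening: 0.0131
clock: 12.68
position: [0.6072, 0.0662, 0.0226]
ee_rot: [0.556, 0.458, 0.535, -0.442]
ft_force: [-0.6, -0.2, 0.7]
opening: 0.0129
t 12.68 pos [607.2  66.2  22.6] f [-0.6 -0.2  0.7] open 12.9 tool z heading -79.0 tilt x [ 0.038 -0.002 -0.999]
shift now tool [  1.3  -0.1 -24.3]
roll -0.4 shift after roll [  1.3   0.  -24.3]
roll 179.6 shift after roll [ 1.8 -0.2 24.3]
```

Run:
```python
from h import *
p,d=manip.camera("scene");np.save("pics/scene5.npy",d)
cv2.imwrite("pics/s5.png",cv2.resize(p[190:310,190:310,::-1],None,fx=5,fy=5))
g=gframe(cloud("scene",d)); q=g[(d>0)]
k=q[(q[:,0]>-105)&(q[:,0]<-15)&(q[:,2]>46)&(q[:,2]<54)&(abs(q[:,1])<35)]
for lo in range(-100,-15,5): 
    m=k[(k[:,0]>lo)&(k[:,0]<lo+5)]
    if len(m)>2: print(lo,len(m),np.round([m[:,1].min(),m[:,1].max()],1))
```

```text
-90 4 [-6.1 19.7]
-85 9 [-18.2  21.9]
-80 17 [-14.6  18.5]
-75 21 [-15.9  20.6]
-70 24 [-13.8  20.3]
-65 26 [-17.1  21.4]
-60 21 [-15.8  19.2]
-55 23 [-13.1  21.4]
-50 22 [-15.9  20.7]
-45 26 [-17.6  22.3]
-40 22 [-16.4  19.5]
-35 22 [-15.2  19.4]
-30 22 [-18.   21.8]
-25 25 [-15.9  21.6]
-20 23 [-15.9  20.2]
```

View pics/s5.png

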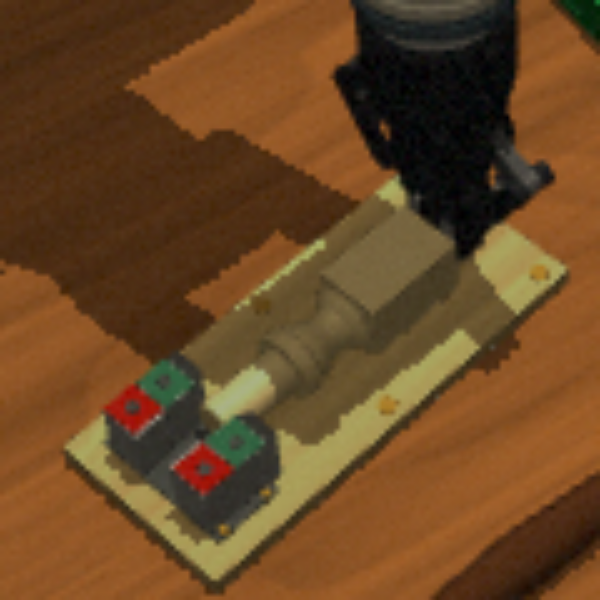

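The tenon tip has reached the mouth at about (215,415), and the fingers are behind the block with little force so far. I'll keep pushing in small steps.

```bash
python3 -m jog '[[0.15,0,0,1.5,-0.4],[0.15,0,0,1.5,0]]'
python3 -m jog '[[0.15,0,0,1.5,0],[0.15,0,0,1.5,0]]'; python3 -m jog '[[0.15,0,0,1.5,0],[0.15,0,0,1.5,0]]';  python3 - <<'E'
from h import *
to(602.5,90,21,-78.6)
E
```

```text
clock: 12.98
position: [0.6078, 0.0629, 0.0225]
ee_rot: [0.558, 0.455, 0.537, -0.44]
ft_force: [-0.2, 0.7, 0.6]
opening: 0.0127
clock: 13.22
position: [0.6084, 0.0598, 0.0226]
ee_rot: [0.558, 0.455, 0.537, -0.44]
ft_force: [-0.5, 0.7, -0.1]
opening: 0.0127
clock: 13.48
position: [0.6091, 0.0566, 0.0226]
ee_rot: [0.558, 0.455, 0.537, -0.44]
ft_force: [-0.2, 0.9, -0.0]
opening: 0.0126
t 13.47 pos [609.1  56.6  22.6] f [-0.2  0.9 -0. ] open 12.6 tool z heading -78.6 tilt x [ 0.037 -0.002 -0.999]
shift now tool [  1.3   0.2 -34.1]
roll 0.0 shift after roll [  1.3   0.1 -34.1]
roll -180.0 shift after roll [ 1.9 -0.3 34. ]
```

```bash
python3 -m jog '[[0.15,0,0,1.5,0],[0.15,0,0,1.5,0]]'
python3 -m jog '[[0.15,0,0,1.5,0]]'; python3 -m jog '[[0.15,0,0,1.5,0]]'; python3 -m jog '[[0.15,0,0,1.5,0]]'; python3 -m jog '[[0.15,0,0,1.5,0]]'
```

```text
clock: 13.72
position: [0.6097, 0.0534, 0.0226]
ee_rot: [0.558, 0.455, 0.537, -0.44]
ft_force: [-0.4, 0.7, 0.1]
opening: 0.013
clock: 13.85
position: [0.61, 0.0519, 0.0227]
ee_rot: [0.558, 0.455, 0.537, -0.44]
ft_force: [0.2, 0.9, -0.7]
opening: 0.0129
clock: 13.98
position: [0.6103, 0.0503, 0.0226]
ee_rot: [0.558, 0.455, 0.537, -0.44]
ft_force: [-0.5, -0.4, 0.8]
opening: 0.0128
clock: 14.1
position: [0.6106, 0.0487, 0.0226]
ee_rot: [0.558, 0.455, 0.537, -0.44]
ft_force: [-0.3, 0.8, -0.5]
opening: 0.0127
clock: 14.22
position: [0.6108, 0.0472, 0.0226]
ee_rot: [0.558, 0.455, 0.537, -0.44]
ft_force: [-0.5, 1.4, 0.8]
opening: 0.0125
```

```bash
python3 -m jog '[[0.15,0,0,1.5,0]]'
python3 -m jog '[[0.15,0,0,1.5,0]]'; python3 -m jog '[[0.15,0,0,1.5,0]]'
python3 - <<'E'
from h import *
print(np.round(manip.sense()['joint_torque'],1))
E
```

```text
clock: 14.35
position: [0.6111, 0.0457, 0.0227]
ee_rot: [0.558, 0.455, 0.537, -0.44]
ft_force: [0.3, 1.3, 0.4]
opening: 0.0127
clock: 14.48
position: [0.6114, 0.0442, 0.0226]
ee_rot: [0.558, 0.455, 0.537, -0.44]
ft_force: [0.2, 1.9, -0.0]
opening: 0.0127
clock: 14.6
position: [0.6116, 0.0428, 0.0226]
ee_rot: [0.558, 0.455, 0.537, -0.44]
ft_force: [-1.0, 2.4, 0.2]
opening: 0.0128
[ -1.3 -65.  -23.7  -0.6  -0.4   0. ]
```

```bash
python3 -m jog '[[0.15,0,0,1.5,0]]'
python3 - <<'E'
from h import *
p,d=manip.camera("scene");np.save("pics/scene6.npy",d)
cv2.imwrite("pics/s6.png",cv2.resize(p[190:310,190:310,::-1],None,fx=5,fy=5))
g=gframe(cloud("scene",d)); q=g[(d>0)]
k=q[(q[:,0]>-75)&(q[:,0]<35)&(q[:,2]>46)&(q[:,2]<54)&(abs(q[:,1])<15)]
print(np.histogram(k[:,0],bins=np.arange(-75,40,5)))
k=q[(q[:,0]>20)&(q[:,0]<65)&(q[:,2]>46)&(q[:,2]<54)&(abs(q[:,1])<20)];print('shoulder',k[:,0].min() if len(k) else 0,k[:,0].max() if len(k) else 0,len(k))
to(600,90,20)
E
```

```text
clock: 14.72
position: [0.6119, 0.0413, 0.0226]
ee_rot: [0.558, 0.455, 0.537, -0.44]
ft_force: [-0.4, 2.9, 0.3]
opening: 0.0127
(array([ 0,  1,  4,  2, 16, 16, 18, 20, 19, 15, 19, 15, 23, 17, 15, 19, 18,
        9,  3,  0,  0,  0]), array([-75, -70, -65, -60, -55, -50, -45, -40, -35, -30, -25, -20, -15,
       -10,  -5,   0,   5,  10,  15,  20,  25,  30,  35]))
shoulder 39.59622527170575 64.15468765536538 29
t 14.78 pos [611.9  41.1  22.6] f [-1.   2.   0.1] open 13.2 tool z heading -78.6 tilt x [ 0.037 -0.002 -0.999]
shift now tool [  2.1  -2.1 -50.3]
```

View pics/s6.png

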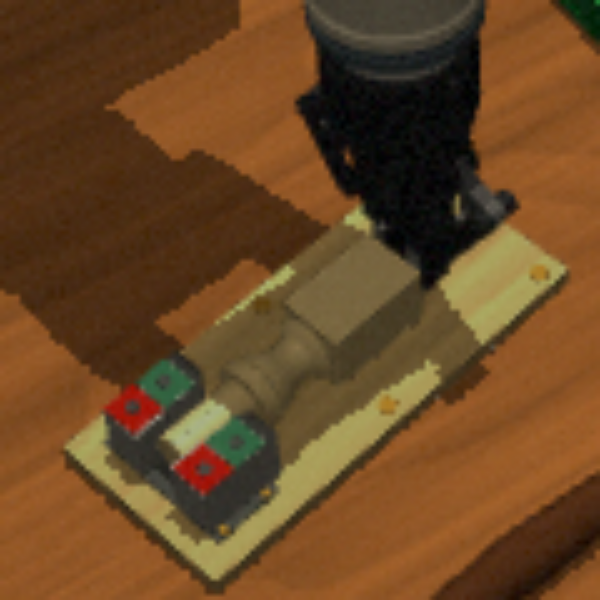

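The tenon end seems to be past the green/red boundary, at about (170,440), with only 2–3 N of push. I'll continue lightly.

```bash
python3 -m jog '[[0.15,0,0,1.5,0]]'
python3 -m jog '[[0.15,0,0,1.5,0]]'; python3 -m jog '[[0.15,0,0,1.5,0]]';python3 -m jog '[[0.15,0,0,1.5,0]]'
```

```text
clock: 14.9
position: [0.6121, 0.0397, 0.0226]
ee_rot: [0.558, 0.455, 0.537, -0.44]
ft_force: [-0.5, 3.0, -0.4]
opening: 0.0131
clock: 15.02
position: [0.6124, 0.0382, 0.0226]
ee_rot: [0.557, 0.455, 0.537, -0.44]
ft_force: [-1.0, 2.4, 0.1]
opening: 0.0125
clock: 15.15
position: [0.6126, 0.0367, 0.0226]
ee_rot: [0.557, 0.455, 0.537, -0.44]
ft_force: [-1.4, 3.1, 1.2]
opening: 0.0129
clock: 15.28
position: [0.6129, 0.0352, 0.0226]
ee_rot: [0.557, 0.456, 0.537, -0.44]
ft_force: [-0.3, 3.4, -0.3]
opening: 0.0126
```

```bash
python3 -m jog '[[0.15,0,0,1.5,0]]'
python3 -m jog '[[0.15,0,0,1.5,0]]'; python3 -m jog '[[0.15,0,0,1.5,0]]'; python3 -m jog '[[0.15,0,0,1,0]]'; python3 -m jog '[[0.15,0,0,1,0]]'
```

```text
clock: 15.4
position: [0.6131, 0.0337, 0.0225]
ee_rot: [0.557, 0.455, 0.537, -0.44]
ft_force: [-1.3, 3.9, -0.1]
opening: 0.0126
clock: 15.52
position: [0.6133, 0.0322, 0.0225]
ee_rot: [0.557, 0.456, 0.537, -0.44]
ft_force: [-1.6, 4.3, 0.5]
opening: 0.0128
clock: 15.65
position: [0.6131, 0.0317, 0.0225]
ee_rot: [0.556, 0.456, 0.538, -0.44]
ft_force: [-5.1, 16.1, 2.5]
opening: 0.0125
clock: 15.78
position: [0.613, 0.0318, 0.0225]
ee_rot: [0.556, 0.456, 0.538, -0.44]
ft_force: [-3.0, 9.5, 1.6]
opening: 0.0127
clock: 15.9
position: [0.6129, 0.0318, 0.0225]
ee_rot: [0.555, 0.457, 0.538, -0.44]
ft_force: [-1.5, 9.5, 1.1]
opening: 0.0127
```

Hard stop after about 37–38 mm of travel: shoulder on the mouth. I'll hold it lightly and check in the picture.

```bash
python3 -m jog '[[0.15,0,0,0.7,0],[0.15,0,0,0.7,0],[0.15,0,0,0.7,0],[0.15,0,0,0.7,0]]'
python3 - <<'E'
from h import *
p,d=manip.camera("scene");np.save("pics/scene7.npy",d)
cv2.imwrite("pics/s7.png",cv2.resize(p[190:310,190:310,::-1],None,fx=5,fy=5))
to(600,90,20,-78.6)
E
```

```text
clock: 16.4
position: [0.6129, 0.0319, 0.0226]
ee_rot: [0.554, 0.458, 0.539, -0.439]
ft_force: [-1.9, 9.0, 0.6]
opening: 0.013
t 16.45 pos [612.9  31.9  22.6] f [-2.6  7.8  0.3] open 13.0 tool z heading -78.8 tilt x [ 0.033  0.007 -0.999]
shift now tool [  2.6  -1.4 -59.5]
roll -0.2 shift after roll [  2.6  -1.2 -59.5]
roll 179.8 shift after roll [ 2.6  1.1 59.5]
```

View pics/s7.png

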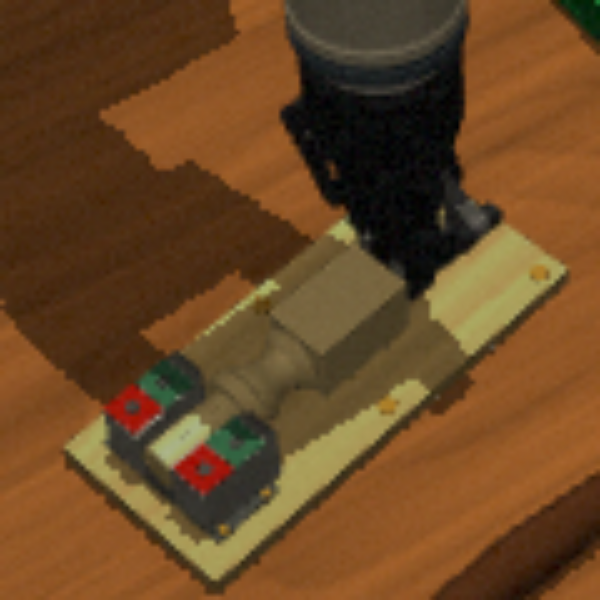

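The tenon shows through the red step out to its far end, around (160,455), with the shoulder on the mouth. So it's too thin and goes to the red tray. I held it at 8–9 N for about 0.8 s. Next I'll back off, lift and re-grasp.

```bash
python3 -m jog '[[0.15,0,0,-6,-0.2],[0.15,-20,0,-2,0],[0.5,-20,0,0,0],[1,-25,0,0,0],[1,0,0,0,0]]'
python3 - <<'E'
from h import *
a=np.radians(-78.6);e=np.array([np.cos(a),np.sin(a)]);n=np.array([-e[1],e[0]])
t=G-13*e+1.0*n;print(t)
to(*t,75,-78.6)
p,d=manip.camera("scene");np.save("pics/scene8.npy",d);cv2.imwrite("pics/s8.png",cv2.resize(p[160:310,190:310,::-1],None,fx=4,fy=4))
q=gframe(cloud("scene",d))[d>0]
k=q[(q[:,0]>-60)&(q[:,0]<35)&(q[:,2]>46)&(q[:,2]<54)&(abs(q[:,1])<26)];k=k[k[:,0]<15];print(cv2.minAreaRect(k[:,:2].astype(np.float32)))
E
```

```text
clock: 17.08
position: [0.6108, 0.0382, 0.0936]
ee_rot: [0.557, 0.457, 0.538, -0.438]
ft_force: [1.3, -0.4, 0.1]
opening: 0.0668
[621.41072575  -8.35881739]
t 17.07 pos [610.8  38.2  93.6] f [ 1.3 -0.4  0.1] open 66.8 tool z heading -78.5 tilt x [ 0.037  0.005 -0.999]
shift now tool [18.8  0.4 47.7]
roll 0.1 shift after roll [18.8  0.5 47.7]
roll -179.9 shift after roll [ 18.4  -1.9 -47.8]
((-13.629417419433594, 1.0229988098144531), (40.42557907104492, 56.65724182128906), 89.19819641113281)
```

View pics/s8.png

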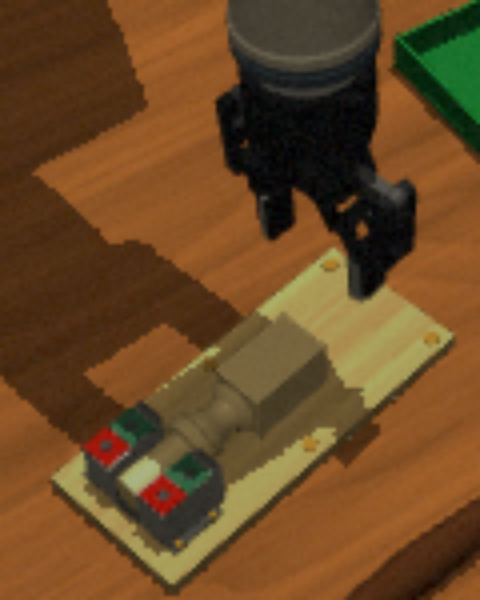

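```bash
python3 -m jog '[[1,0,0,24,0.1],[1,0,0,23,0],[1,10,0,0,0],[1,0,0,0,0]]'
python3 - <<'E'
from h import *
to(621.4,-8.0,22,-78.6)
E
```

```text
clock: 17.62
position: [0.6183, -0.0086, 0.0808]
ee_rot: [0.555, 0.456, 0.539, -0.439]
ft_force: [0.0, -0.5, -0.2]
opening: 0.0855
t 17.62 pos [618.3  -8.6  80.8] f [ 0.  -0.5 -0.2] open 85.5 tool z heading -78.6 tilt x [ 0.033  0.004 -0.999]
shift now tool [58.9  1.2 -0.1]
roll 0.0 shift after roll [58.9  1.2 -0.1]
roll -180.0 shift after roll [58.7 -5.1 -0.1]
```

```bash
python3 -m jog '[[1,14,1,0,0],[1,14,0,0,0],[1,14,0,0,0],[1,12,0,0,0],[1,0,0,0,0]]'
python3 - <<'E'
from h import *
to(621.4,-8.0,22,-78.6)
E
```

```text
clock: 18.25
position: [0.6197, -0.0063, 0.0213]
ee_rot: [0.555, 0.455, 0.541, -0.439]
ft_force: [0.1, 1.2, 0.0]
opening: 0.085
t 18.25 pos [619.7  -6.3  21.3] f [0.1 1.2 0. ] open 85.0 tool z heading -78.5 tilt x [ 0.03   0.004 -1.   ]
shift now tool [-0.6  1.3  2. ]
roll 0.1 shift after roll [-0.6  1.3  2. ]
roll -179.9 shift after roll [-0.7 -1.3 -2. ]
```

```bash
python3 -m jog '[[1,0,1.3,1,0],[0,0,0,0,0],[0,0,0,0,0],[0,0,0,0,0],[0,0,0,0,0]]' 30;  python3 -m jog '[[0,0,0,0,0],[0,0,0,-3,0],[0,0,0,-6,0]]'
python3 - <<'E'
from h import *
to(621.4,-8.0,22,-78.6)
E
```

```text
clock: 18.88
position: [0.6218, -0.0072, 0.023]
ee_rot: [0.555, 0.456, 0.54, -0.439]
ft_force: [-1.1, -0.1, -1.1]
opening: 0.0375
clock: 19.25
position: [0.6201, 0.0013, 0.0229]
ee_rot: [0.555, 0.456, 0.54, -0.439]
ft_force: [0.7, -2.4, -0.5]
opening: 0.0375
t 19.25 pos [620.1   1.3  22.9] f [ 0.7 -2.4 -0.5] open 37.5 tool z heading -78.5 tilt x [ 0.031  0.004 -1.   ]
shift now tool [ 0.9 -0.6  9.3]
roll 0.1 shift after roll [ 0.9 -0.6  9.3]
roll -179.9 shift after roll [ 0.9  0.5 -9.3]
```

```bash
python3 -m jog '[[0,0,0,-12,0],[0,0,0,-14,0],[0,0,0,-14,0],[0,-8,0,-6,0],[0,-20,0,0,0]]';python3 -m jog '[[0,-30,0,0,0],[0,-30,0,0,0],[0,-10,0,0,0],[0,0,0,0,0]]' 50;  python3 - <<'E'
from h import *
print(np.round(manip.sense()['joints'],2))
c=np.array([491.5,-284]);
for h in(-6.8,173.2):
    a=np.radians(h);t=c-45*np.array([np.cos(a),np.sin(a)]);to(*t,110,h);print(t)
p,d=manip.camera("scene");cv2.imwrite("pics/s9.png",p[:,:,::-1])
E
```

```text
clock: 19.88
position: [0.6079, 0.0514, 0.0508]
ee_rot: [0.555, 0.455, 0.541, -0.439]
ft_force: [-0.0, -0.3, -1.5]
opening: 0.0378
clock: 20.38
position: [0.6074, 0.0507, 0.1283]
ee_rot: [0.556, 0.456, 0.54, -0.438]
ft_force: [-0.1, 0.2, -1.7]
opening: 0.0373
[ 0.08  0.43  1.78  0.    0.9  -0.12]
t 20.38 pos [607.4  50.7 128.3] f [-0.1  0.2 -1.7] open 37.3 tool z heading -78.4 tilt x [ 0.034  0.005 -0.999]
shift now tool [  11.3 -223.8  290.5]
roll -71.6 shift after roll [   6.3 -346.5 -120.5]
roll 108.4 shift after roll [ 30.4 345.3 120.4]
[ 446.81655214 -278.67182143]
t 20.38 pos [607.4  50.7 128.3] f [-0.1  0.2 -1.7] open 37.3 tool z heading -78.4 tilt x [ 0.034  0.005 -0.999]
shift now tool [  14.3 -138.5  318.9]
roll 108.4 shift after roll [ 30.2 345.3  30.4]
roll -71.6 shift after roll [   6.5 -346.5  -30.5]
[ 536.18344786 -289.32817857]
```

View pics/s9.png

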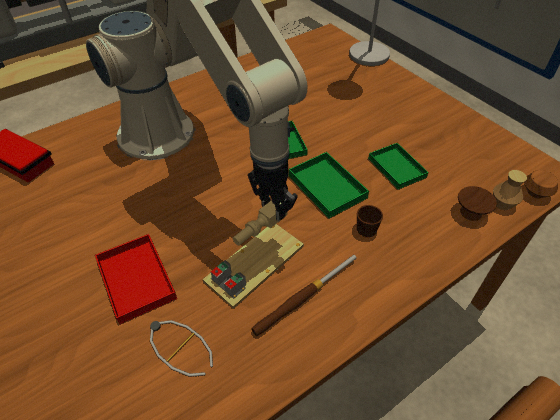

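The spindle is in the gripper and clear of the jaws, over the board near (258,225). Moving to the red tray.

```bash
python3 -m jog '[[0,0,-17,40,0],[0,0,-17,40,0],[0,0,-17,40,0],[0,0,-17,40,0],[0,0,-17,40,0]]';python3 -m jog '[[0,0,-17,40,0],[0,0,-17,40,0],[0,0,-17,35,0],[0,0,0,0,9],[0,0,0,0,9]]'; python3 -m jog '[[0,0,0,0,9],[0,0,0,0,9],[0,0,0,0,9],[0,0,0,0,9],[0,0,0,0,9]]'; python3 -m jog '[[0,0,0,0,9],[0,0,0,0,9],[0,0,0,0,9],[0,0,0,0,9],[0,0,0,0,9]]';  python3 - <<'E'
from h import *
to(536.2,-289.3,110,173.2)
E
```

```text
clock: 21.05
position: [0.5606, -0.1652, 0.1193]
ee_rot: [0.554, 0.453, 0.543, -0.438]
ft_force: [0.7, -0.2, -1.6]
opening: 0.0372
clock: 21.68
position: [0.5282, -0.2946, 0.1103]
ee_rot: [0.47, 0.536, 0.468, -0.522]
ft_force: [-0.7, 0.3, -0.6]
opening: 0.0373
clock: 22.3
position: [0.5239, -0.2934, 0.1027]
ee_rot: [0.216, 0.675, 0.226, -0.668]
ft_force: [-0.3, 0.1, -0.4]
opening: 0.0373
clock: 22.92
position: [0.5199, -0.2917, 0.0952]
ee_rot: [0.07, -0.702, 0.055, 0.706]
ft_force: [0.1, -0.4, -1.2]
opening: 0.0368
t 22.93 pos [ 519.9 -291.7   95.2] f [ 0.1 -0.4 -1.2] open 36.8 tool z heading 169.9 tilt x [-0.004  0.022 -1.   ]
shift now tool [-14.8  -5.6 -15.5]
roll -3.3 shift after roll [-14.8  -4.7 -15.8]
roll 176.7 shift after roll [-14.8   4.   16. ]
```

```bash
python3 -m jog '[[0,0,-5,-16,-3.3],[0,0,0,0,0]]';  python3 - <<'E'
from h import *
to(536.2,-289.3,50,173.2)
p,d=manip.camera("scene");cv2.imwrite("pics/s10.png",cv2.resize(p[190:370,60:300,::-1],None,fx=3.3,fy=3.3))
E
```

```text
clock: 23.18
position: [0.537, -0.2892, 0.0933]
ee_rot: [0.047, -0.703, 0.031, 0.709]
ft_force: [-0.3, 0.8, -1.4]
opening: 0.0369
t 23.18 pos [ 537.  -289.2   93.3] f [-0.3  0.8 -1.4] open 36.9 tool z heading 173.7 tilt x [-0.006  0.023 -1.   ]
shift now tool [43.3  1.1  0.4]
roll 0.5 shift after roll [43.3  1.2  0.4]
roll -179.5 shift after roll [43.3  0.8 -1.2]
```

View pics/s10.png

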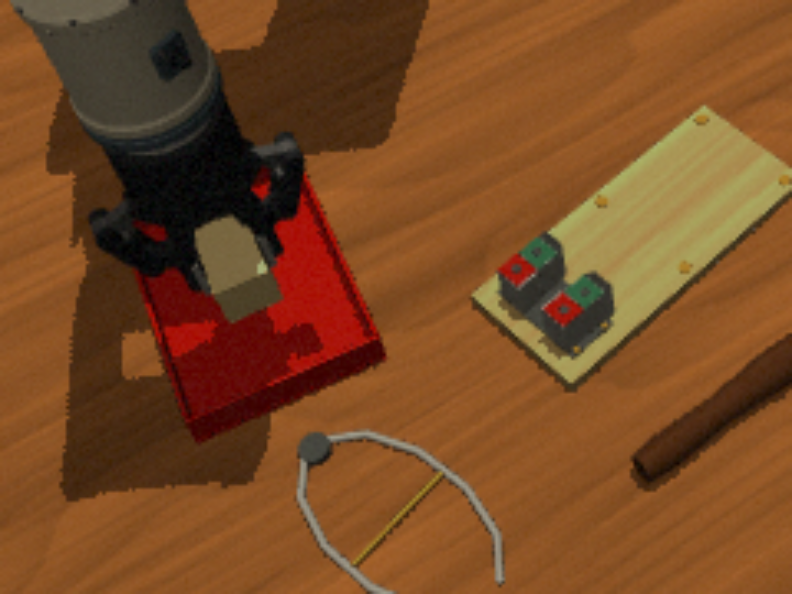

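The block end hangs over the tray at about (240,270), in line with its long axis. Lowering.

```bash
python3 -m jog '[[0,14,1,0,0.5],[0,14,0,0,0],[0,14,0,0,0],[0,0,0,0,0]]';  python3 - <<'E'
from h import *
to(536.2,-289.3,15,173.2)
E
```

```text
clock: 23.72
position: [0.5343, -0.2884, 0.0467]
ee_rot: [0.05, -0.702, 0.033, 0.71]
ft_force: [-0.2, 0.5, -1.9]
opening: 0.0374
t 23.73 pos [ 534.3 -288.4   46.7] f [-0.2  0.5 -1.9] open 37.4 tool z heading 173.3 tilt x [-0.009  0.025 -1.   ]
shift now tool [31.7  1.4 -2.4]
roll 0.1 shift after roll [31.7  1.4 -2.4]
roll -179.9 shift after roll [31.8  0.1  1.6]
```

```bash
python3 -m jog '[[0,12,1,-2,0],[0,10,0,0,0],[0,6,0,0,0],[0,0,0,0,0]]';  python3 - <<'E'
from h import *
to(536.2,-289.3,14,173.2)
E
```

```text
clock: 24.22
position: [0.5363, -0.2892, 0.0168]
ee_rot: [0.05, -0.702, 0.033, 0.71]
ft_force: [-0.4, 0.3, -1.1]
opening: 0.0372
t 24.23 pos [ 536.3 -289.2   16.8] f [-0.4  0.3 -1.1] open 37.2 tool z heading 173.3 tilt x [-0.009  0.025 -1.   ]
shift now tool [2.8 0.1 0. ]
roll 0.1 shift after roll [2.8 0.1 0. ]
roll -179.9 shift after roll [ 2.8 -0.  -0.1]
```

```bash
python3 -m jog '[[0,2,0,0,0],[0,0,0,0,0],[0.6,0,0,0,0],[0.6,0,0,0,0],[0.6,0,0,0,0]]'; python3 -m jog '[[0.6,-15,0,0,0],[0.6,-25,0,0,0],[0.6,-30,0,0,0],[0.6,-40,0,0,0],[0.6,0,0,0,0]]';  python3 - <<'E'
from h import *
to(536.2,-289.3,14,173.2)
for n in("scene","top"):
    p,d=manip.camera(n);np.save(f"pics/{n}11.npy",d);cv2.imwrite(f"pics/{n}11.png",p[:,:,::-1])
E
```

```text
clock: 24.85
position: [0.5374, -0.2898, 0.0166]
ee_rot: [0.05, -0.703, 0.033, 0.709]
ft_force: [-0.5, 0.0, 1.0]
opening: 0.0513
clock: 25.48
position: [0.5387, -0.2928, 0.1337]
ee_rot: [0.049, -0.704, 0.034, 0.708]
ft_force: [1.3, 0.0, 0.1]
opening: 0.0514
t 25.48 pos [ 538.7 -292.8  133.7] f [1.3 0.  0.1] open 51.4 tool z heading 173.3 tilt x [-0.005  0.022 -1.   ]
shift now tool [119.8  -0.6   2. ]
roll 0.1 shift after roll [119.8  -0.6   2. ]
roll -179.9 shift after roll [119.6   5.8  -3.8]
```

View pics/scene11.png

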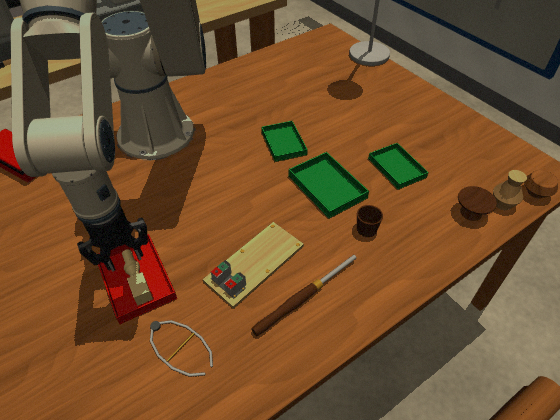

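```bash
python3 -m jog '[[0.6,-40,0,0,0],[0.6,-40,-20,0,0],[0.6,0,-50,0,0],[0.6,0,-50,0,0],[0.6,0,-50,0,0]]'; python3 -m jog '[[0.6,0,-50,0,0],[0.6,0,-50,0,0],[0.6,0,0,0,0]]'
python3 - <<'E'
from h import *
for n in("scene","top"):
    p,d=manip.camera(n);np.save(f"pics/{n}12.npy",d);cv2.imwrite(f"pics/{n}12.png",p[:,:,::-1])
p=np.hstack([cv2.resize(cv2.imread("pics/top12.png")[170:300,380:500],(400,433)),cv2.resize(cv2.imread("pics/scene12.png")[220:340,80:200],(400,433))]);cv2.imwrite("pics/z12.png",p)
for n in("top","scene"):
    d=np.load(f"pics/{n}12.npy");W=gframe(cloud(n,d),(491.5,-284),-6.8);q=W[d>0]
    img=cv2.cvtColor(cv2.imread(f"pics/{n}12.png"),cv2.COLOR_BGR2HSV)[d>0]
    k=q[(abs(q[:,0])<90)&(abs(q[:,1])<58)&(q[:,2]>12)&(q[:,2]<70)&(img[:,1]<190)]
    print(n,len(k),cv2.minAreaRect(k[:,:2].astype(np.float32)),np.percentile(k[:,2],[50,95,100]))
    for a in range(-90,90,20):
        m=k[(k[:,0]>a)&(k[:,0]<a+20)]
        if len(m)>3: print(a,np.round(np.percentile(m[:,2],[50,95]),1))
print(manip.sense()['ft_force'])
E
```

```text
clock: 26.2
position: [0.5548, -0.1224, 0.2119]
ee_rot: [0.053, -0.699, 0.034, 0.713]
ft_force: [1.2, 0.8, 0.5]
opening: 0.0512
clock: 26.58
position: [0.5651, -0.017, 0.2114]
ee_rot: [0.052, -0.697, 0.032, 0.715]
ft_force: [0.5, -0.4, -0.2]
opening: 0.0511Traceback (most recent call last):
  File "<stdin>", line 9, in <module>
    return _quantile_unchecked(
        a, q, axis, out, overwrite_input, method, keepdims, weights)
    return _ureduce(a,
                    func=_quantile_ureduce_func,
    ...<5 lines>...
                    overwrite_input=overwrite_input,
                    method=method)
    r = func(a, **kwargs)
    result = _quantile(arr,
                       quantiles=q,
    ...<2 lines>...
                       out=out,
                       weights=wgt)
    slices_having_nans = np.isnan(arr[-1, ...])
                                  ~~~^^^^^^^^^
IndexError: index -1 is out of bounds for axis 0 with size 0
```

View pics/z12.png

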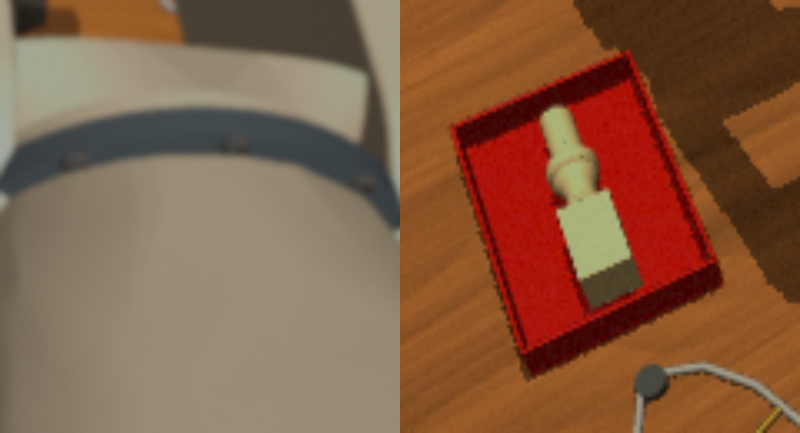

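The scene view shows the spindle inside the red tray with its tenon towards the back wall. I'll check the heights and that the bystanders haven't moved.

Run:
```python
from h import *
n="scene"
d=np.load(f"pics/{n}12.npy");W=gframe(cloud(n,d),(491.5,-284),-6.8)
h=cv2.cvtColor(cv2.imread(f"pics/{n}12.png"),cv2.COLOR_BGR2HSV)
m=(d>0)&(abs(W[...,0])<95)&(abs(W[...,1])<58)&(W[...,2]>12)&(h[...,1]<170)
k=W[m];print(len(k),cv2.minAreaRect(k[:,:2].astype(np.float32)))
for a in range(-95,95,20):
    q=k[(k[:,0]>a)&(k[:,0]<a+20)]
    if len(q)>3: print(a,len(q),'top z',np.round(np.percentile(q[:,2],95),1),'y',np.round(q[:,1].mean(),1))
for t,u in dict(cup=(366,219),gouge=(295,304),calipers=(171,322)).items():
    print(t,u,[(np.round(r['centre']),round(r['confidence'],2)) for r in manip.look_for(n,t)][:2])
a=cv2.imread("pics/scene0.png").astype(int);b=cv2.imread("pics/scene12.png").astype(int)
for nm,(x0,x1,y0,y1) in dict(cup=(350,390,195,245),gouge=(250,365,245,340),cal=(140,220,310,385)).items(): print(nm,abs(a-b)[y0:y1,x0:x1].mean())
```

```text
774 ((2.1977615356445312, -0.26209259033203125), (37.599388122558594, 152.8345184326172), 88.85065460205078)
-75 54 top z 34.8 y 1.7
-55 61 top z 34.8 y 0.5
-35 79 top z 41.0 y 0.1
-15 98 top z 37.7 y -0.3
5 58 top z 42.8 y -0.9
25 116 top z 43.3 y -1.1
45 121 top z 43.7 y -1.1
65 187 top z 43.0 y -1.7
cup (366, 219) [(array([366., 215.]), 0.96)]
gouge (295, 304) [(array([293., 301.]), 0.85), (array([134., 280.]), 0.22)]
calipers (171, 322) [(array([174., 349.]), 0.69)]
cup 5.991333333333333
gouge 7.009153318077804
cal 6.9145
```

```bash
python3 -c "
from workcell import manip
print(manip.sign_off(), manip.sense()['clock'])"
```

```text
the job is handed in; nothing more can be done
the job is handed in; nothing more can be done
```

The spindle's tenon is too thin, so the spindle now lies flat in the red tray and the job is handed in. The sign-off gave no verdict.

**Gauging:** I laid the spindle on the board, let go, and pushed it from behind with nearly closed fingers. The tenon went through the go step and on through the no-go step at up to about 4 N. It stopped at roughly x = 37–38 mm with the shoulder on the mouth. I held it there at about 8–9.5 N for around 0.8 s, slightly above the suggested 4–8 N. One step as the shoulder met the mouth peaked at about 17 N, under the 30 N limit.

**Last checks:**
- **Spindle in tray:** it is centred in the red tray to about 2 mm. The block top is at 43 mm and the tenon top at 35 mm, which fits lying flat on the tray floor. The gripper is open and well clear.
- **Time:** the last clock reading was about 26.7 s, against the 51 s limit.
- **Bystanders:** the image patches around the cup, gouge and calipers differ little from the first picture. The detector put the calipers' centre 27 pixels lower than at first. I took that as detector scatter, because their hinge appears at the same pixel in both pictures.
- **Not checked:** the top camera was blocked by the arm, so the final placement was checked from the scene camera only.

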